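# Pull the sharpening tray onto the bench mat

### The arm

A 7-joint arm with a two-finger parallel gripper is mounted at the origin on a cart in front of the work surface, level with it; the furniture and walls round the work are solid. World frame = base frame: x ahead of the robot, y to its left, z up, the work surface at z = 0. Lengths are in m, angles in degrees, forces in N, time in s.
With the tool pointing down it reaches from about 0.425 to 0.875 m from the base axis. Payload 4.7 kg.
Tool frame: the origin (TCP) lies between the finger pads; the fingertips stand env.finger_overhang ahead of it and the grasp point (between the pads) lies 5 mm behind it (env.finger_overhang is the distance from the TCP to the fingertips, in m); z points along the fingers, y is the line along which they close (so a half turn about z gives the same grasp; the last joint's range is limited). The gripper opens to 87 mm and grips with 3 to 60 N. Pads are 19 mm wide; open, the fingers measure 117 mm over their backs; the gripper's body (75 mm by 190 mm) begins 51 mm behind the grasp point.
Start: joints at [67.443, 18.392, -4.016, 83.108, 1.295, 78.541, -3.26], TCP at [0.258, -0.597, 0.237] pointing down, gripper open.
Joint ranges: [-163.93, 163.93], [-17.29, 119.83], [-79.2, 71.16], [3.27, 140.29], [-89.18, 269.18], [5.43, 117.66], [-154.24, 154.24]. Speed limits (degrees/s): [147.25, 147.25, 180, 180, 180, 180, 180].

### API

Orientations are given as [roll, pitch, yaw] about the fixed x, y, z axes, in that order (R = Rz(yaw) Ry(pitch) Rx(roll)).
In Python, from cell import telemetry, eyes, env, models gives the robot as it stands. The module is installed in compiled form; this text tells all that it offers.
- The arm moves only by the tool drive_tool, never from a script. Its arguments are lists of equal length, an entry for each row: "angular": the turn, a rotation vector about the tool's x, y, z in rad, a list of three; "delta_pos": the shift along the tool's x, y, z in cm, a list of three; "gripper": the finger opening in cm, from 0 to 8.7. A call has 1 to 20 rows; each row shifts and turns the commanded pose from where the row before left it, along the tool's axes as they then stand; what a row does not reach is not made up. A row lasts 1/10 s, in which the tool goes at most 50 mm and 8.59 degrees, less where a joint would pass 70% of its speed; a pose out of reach is approached as far as the arm can. A call with a gripper value outside its range is refused whole. The fingers move at their own pace and stop on an object; "squeeze" is the grip in N (left out, the last holds). Time passes only in rows, so rows that do not move let the fingers close. It gives the time, the measured TCP pose, the force, the opening and the grip force at its end, in the units of the state.
- telemetry.get_obs(): the state, without advancing time (a new reading comes with each control period).
- eyes.read_camera(name): name is "scene" or "top" or "wrist"; returns a dict with "pixels" (400x640x3 uint8, red, green, blue), "mtx" (3x3 intrinsics, pixels), "origin" and "orientation" of the camera in the world. Camera axes: x right, y down, z forward; pixel columns grow to the right and rows downward; lengths in m; the calibration is good to about 2 mm. A picture is of the moment at which its call begins. There is no depth.
- env.sign_off(): hands the job in; it is judged then, once.
Trained networks look in a picture, given as the dict that the camera call returned (one of the last four; its "shot" number tells which), for a name from the list of things; names that differ only in an ending like _2 or _b are one class to them, and where a whole thing is asked for, a point or a joint stands for the part that bears it (a point fixed in the world has none). Each returns a list of dicts, best first, with "p" (0 to 1); they miss things now and then, are a little off and sometimes report something else, mostly with a low value. They report only what shows in the picture. A call takes as long as a camera call. They do not tell look-alikes from the thing itself.
- models.search_frame(picture, target): "centre" ([column, row] in pixels, amid what is visible of it).
- models.cut_out(picture, target): "pixels" (400x640 bool, what is visible of it) and "centre" ([column, row] in pixels, amid what is visible of it).
The state is a dict: "time_s": time; "qpos": joint angles; "joint_velocities": joint speeds; "effort": joint torques, N m; "tool_pos": TCP position; "tool_rot": TCP orientation; "force": force on the tool from outside, world axes, zero at the start; "wrist_torque": the same for the moment, N m; "grip_width": finger opening in m; "grasp_force": force on a finger pad.
Only numpy, scipy, OpenCV 4.12 (cv2) and the standard library are available. Lean on these libraries where they do the work, as an engineer would, in place of code of your own. Each camera call takes 0.05 s, during which the arm holds its last target. There are 200 camera calls.

### The job

Two metal trays stand on the bench; hook your fingertips behind the far rim of the one that holds the dark grey whetstone and drag it toward you, without lifting it, until the whole tray stands on the dark green mat, roughly square with the mat. Keep the whetstone in the tray, leave the other tray, which holds a wooden offcut, where it is, and let go.

Things in the scene. Friction and masses are not known exactly. Their poses are not given: they have to be found in the camera images.
- stone_tray: open sheet-metal tray, about 0.4 kg, loose, with the dark grey whetstone in it. 116 (x) x 156 (y) x 45 mm over the rim; walls and floor 3 mm; rolled rim: 8 mm round bar on the walls, standing 2.5 mm out from them. Origin: centre of the underside; x points to the far rim, away from the robot (within 9 degrees), y left, z up. Bench free 7 cm behind it. Slides with a few newtons; pushed at one point it may turn
- stone: dark grey whetstone, 45 mm along its x by 105 mm along its y by 22 mm high, lying loose on the floor of its tray, long side about along the tray's long side. Origin: centre of its underside
- offcut_tray: a tray of the same make and size, holding a light wooden offcut, beside the other one (left or right of it, at least about 20 mm between them); not to be moved. Origin and axes as for the other tray
- mat: thin dark green mat with a white border line, fixed flat on the bench on the robot's side of the trays, 160 mm along its x (away from the robot) by 520 mm along its y (left), about 2 mm thick, too thin to catch a tray. Either tray, pulled straight toward the robot, comes onto it; one may overlap its far edge at the start. Origin: centre of the mat, z up
There are look-alikes about, which are no part of the job. What is shaped like the stone but yellow is not meant.

How it is judged:
By the outcome, as a careful person would: the job done as asked, in the order asked, and still so for the second after the job is handed in, with the robot touching nothing.
It also fails if it takes over 32 s, if anything falls off the work surface, if the arm or the gripper's body presses on something with over 40 N, if the wrist force passes 120 N, or if a joint passes its speed limit or range.

## Working session

There is one attempt and no reset: what is moved stays moved. The work goes in short steps, Python scripts to look and compute and a tool call to move; the robot and the scene stay as the last step left them, time stands still between calls to the robot, and variables do not carry over. Pictures are saved under pics/ and viewed, at most 10 in all, crops included, and the job is handed in when it is done.

Besides the shell and the picture viewer there is one more tool, called after "Call:" as name(argument=value, ...) on one line, values as JSON. drive_tool: Moves the arm, as the interface text tells. Its arguments: {"type":"object","properties":{"angular":{"type":"array","items":{"type":"array","items":{"type":"number"}}},"delta_pos":{"type":"array","items":{"type":"array","items":{"type":"number"}}},"gripper":{"type":"array","items":{"type":"number"}},"squeeze":{"type":"number"}},"required":["angular","delta_pos","gripper"]}

```bash
mkdir -p pics
cat > h.py <<'E'
import numpy as np, cv2
from scipy.spatial.transform import Rotation as R
from cell import telemetry, eyes, env, models
def Rm(o):
    o=np.array(o,float)
    if o.shape==(3,3): return o
    return R.from_euler('xyz',o,degrees=True).as_matrix() if o.shape==(3,) else R.from_quat(o).as_matrix()
def ray(p,uv,z):
    d=Rm(p['orientation'])@np.linalg.inv(p['mtx'])@np.array([uv[0],uv[1],1.])
    o=np.array(p['origin']); return o+d*(z-o[2])/d[2]
def proj(p,X):
    c=Rm(p['orientation']).T@(np.array(X)-p['origin']); q=np.array(p['mtx'])@c; return q[:2]/q[2]
def save(p,n,s=1): cv2.imwrite('pics/'+n,cv2.resize(p['pixels'][:,:,::-1],None,fx=s,fy=s))
E
python3 - <<'E'
from h import *
print(env.finger_overhang, telemetry.get_obs())
t=eyes.read_camera('top');s=eyes.read_camera('scene')
print(t['origin'],t['orientation'],t['mtx'])
save(t,'t.png');save(s,'s.png')
for p,n in((t,'top'),(s,'scene')):
  for k in('stone_tray','stone','offcut_tray','mat'):
    for r in models.cut_out(p,k)[:4]:
      print(n,k,round(r['p'],2),np.round(r['centre']),r['pixels'].sum(),np.round(ray(p,r['centre'],.02),3))
E
```

```text
0.014 {'time_s': 0.0, 'qpos': array([67.44247854, 18.43881059, -4.01716057, 83.17502981,  1.29554727,
       78.541786  , -3.25928619]), 'joint_velocities': array([-0.03171459,  0.03271885,  0.00024534,  0.09957239, -0.07976843,
       -0.05964168, -0.018587  ]), 'effort': array([ 6.20803148e-04, -4.91284811e+01, -4.03308626e-01, -3.12531745e+01,
       -6.37762877e-02,  4.36411088e-02,  1.94163649e-04]), 'tool_pos': array([ 0.25754064, -0.59621921,  0.23546343]), 'tool_rot': array([-1.79889657e+02,  5.84899413e-03,  2.33696485e+01]), 'force': array([-0.05148499,  0.15707927, -0.40532707]), 'wrist_torque': array([ 0.0123743 , -0.03793927,  0.06063679]), 'grasp_force': 0.0, 'grip_width': 0.087476672682554}
[ 0.49643374 -0.26878072  0.88676727] [-174.71758104    0.9682159   -88.44576248] [[398.00728022   0.         321.85925517]
 [  0.         398.00728022 199.18490113]
 [  0.           0.           1.        ]]
top stone_tray 0.77 [377. 223.] 2873 [ 0.527 -0.373  0.02 ]
top stone 0.75 [375. 213.] 1001 [ 0.549 -0.368  0.02 ]
top offcut_tray 0.84 [262. 191.] 2932 [ 0.592 -0.119  0.02 ]
top mat 0.95 [314. 266.] 15444 [ 0.431 -0.239  0.02 ]
scene stone_tray 0.75 [371. 193.] 2243 [ 0.522 -0.361  0.02 ]
scene stone 0.92 [324. 161.] 525 [ 0.699 -0.379  0.02 ]
scene stone 0.66 [365. 187.] 630 [ 0.548 -0.37   0.02 ]
scene offcut_tray 0.75 [279. 216.] 3164 [ 0.606 -0.149  0.02 ]
scene mat 0.85 [348. 257.] 11972 [ 0.417 -0.17   0.02 ]
```

View pics/t.png

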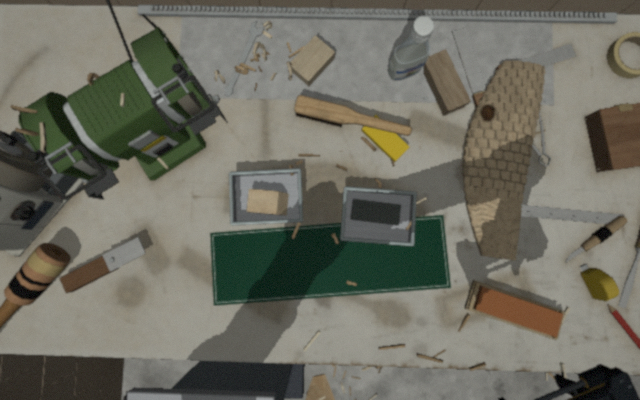

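View pics/s.png

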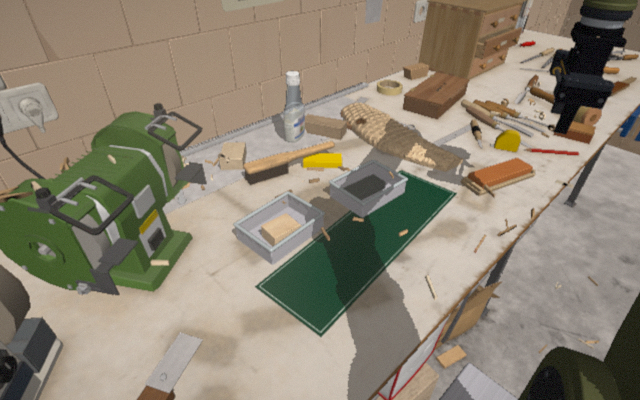

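Top view: the stone tray is at (378,216), with the dark grey stone at (375,211). Possible confusions: the yellow block (387,142), the offcut tray (266,195), the brown/orange block (518,308) and the brown block (446,82). I choose the tray at (378,216) and will check it in a close crop with fitted outlines.

```bash
cat >> h.py <<'E'
from scipy.optimize import minimize
def box(x,y,a,sx,sy,z):
    a=np.radians(a);c,s=np.cos(a),np.sin(a)
    return [[x+c*u*sx/2-s*v*sy/2,y+s*u*sx/2+c*v*sy/2,z] for u,v in((1,1),(1,-1),(-1,-1),(-1,1))]
def hullmask(p,pts,sc=4):
    q=np.array([proj(p,X) for X in pts]); h=cv2.convexHull((q*sc+sc/2).astype(np.float32)).round().astype(np.int32)
    m=np.zeros((400*sc,640*sc),np.uint8); cv2.fillConvexPoly(m,h,1); return m
def fit(p,target,kind,x0=None,hull=True):
    r=models.cut_out(p,target)[0]; m=r['pixels'].astype(np.uint8)
    m=cv2.morphologyEx(m,cv2.MORPH_OPEN,np.ones((3,3)))
    n,l,st,_=cv2.connectedComponentsWithStats(m); m=(l==1+st[1:,4].argmax()).astype(np.uint8)
    c=max(cv2.findContours(m,0,2)[0],key=cv2.contourArea)
    if hull: m=m*0; cv2.fillConvexPoly(m,cv2.convexHull(c),1)
    M=cv2.resize(m,None,fx=4,fy=4,interpolation=0)
    g={'tray':lambda v:box(*v,.116,.156,.041)+box(*v,.113,.153,0),'mat':lambda v:box(*v,.16,.52,.002),'stone':lambda v:box(*v,.045,.105,.025)+box(*v,.045,.105,.003)}[kind]
    def f(w):
        H=hullmask(p,g((w[0],w[1],w[2]*100))); return 1-(H&M).sum()/(H|M).sum()
    x0=ray(p,r['centre'],.02) if x0 is None else x0
    s=minimize(f,[x0[0],x0[1],0],method='Nelder-Mead',options=dict(initial_simplex=[[x0[0]+a,x0[1]+b,c] for a,b,c in((0,0,0),(.02,0,0),(0,.02,0),(0,0,.08))],xatol=2e-4,fatol=1e-5))
    v=(s.x[0],s.x[1],s.x[2]*100); return v,1-s.fun,g(v)
def measure(p,name,rect,sc):
    im=cv2.resize(p['pixels'][:,:,::-1],None,fx=sc,fy=sc); out={}
    for t,k,col in(('stone_tray','tray',(0,0,255)),('mat','mat',(0,255,255)),('stone','stone',(255,0,255)),('offcut_tray','tray',(255,0,0))):
        try: v,iou,P=fit(p,t,k)
        except Exception as e: print(t,e); continue
        out[t]=v; print(t,np.round(v,4),round(iou,3))
        q=(np.array([proj(p,X) for X in P[:4]])*sc+sc/2).round().astype(np.int32); cv2.polylines(im,[q],True,col,1)
    x,y,w,h=[int(a*sc) for a in rect]; cv2.imwrite('pics/'+name,im[y:y+h,x:x+w]); return out
E
python3 - <<'E'
from h import *
t=eyes.read_camera('top'); o=measure(t,'c1.png',(200,130,266,190),3)
m=o['mat'];s=o['stone_tray'];a=np.radians(m[2]);d=np.array(s[:2])-m[:2]
print('tray in mat',np.cos(a)*d[0]+np.sin(a)*d[1],-np.sin(a)*d[0]+np.cos(a)*d[1],s[2]-m[2])
E
```

```text
stone_tray [ 0.5425 -0.3722 -2.7181] 0.96
mat [ 0.4444 -0.2694  5.8824] 0.987
stone [  0.715   -0.3873 -42.1201] 0.772
offcut_tray [ 0.5773 -0.13    3.7834] 0.979
tray in mat 0.0870062734793703 -0.11227168271655602 -8.600524927823082
```

View pics/c1.png

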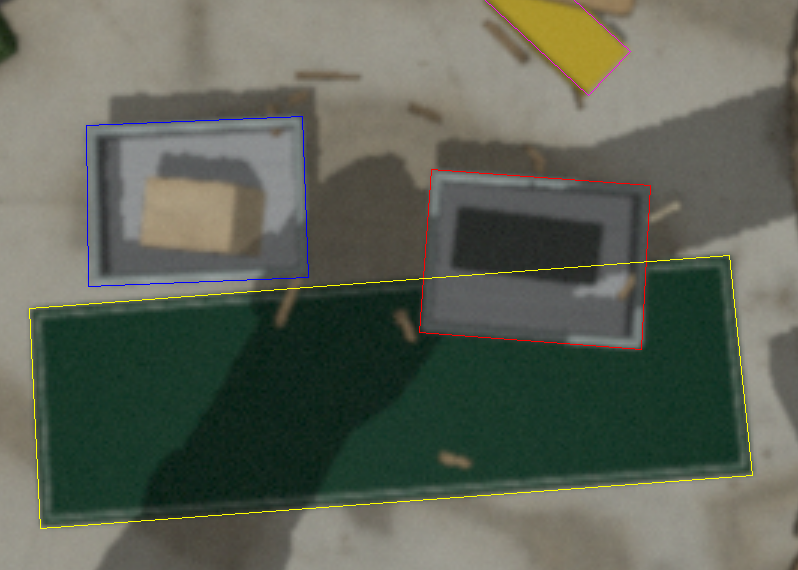

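Fits agree with the picture. The stone tray is at (0.5425,-0.372) with yaw -2.7°, and the mat is at (0.444,-0.269) with yaw 5.9°. I'll move above the space behind its far rim.

Call:
drive_tool(angular=[[0, 0, 0.114], [0, 0, 0.114], [0, 0, 0.114], [0, 0, 0.114], [0, 0, 0], [0, 0, 0], [0, 0, 0], [0, 0, 0], [0, 0, 0], [0, 0, 0], [0, 0, 0], [0, 0, 0], [0, 0, 0], [0, 0, 0], [0, 0, 0], [0, 0, 0], [0, 0, 0], [0, 0, 0]], delta_pos=[[0, 0, 0], [0, 0, 0], [0, 0, 0], [0, 0, 0], [3, -2, 0], [3, -2, 0], [3, -2, 0], [3, -2, 0], [3, -2, 0], [3, -2, 0], [3, -2, 0], [3, -2, 0], [3, -2, 0], [3, -2, 0], [3, -2, 0], [3, -1.7, 0], [0, 0, 0], [0, 0, 0]], gripper=[8.7, 8.7, 8.7, 8.7, 8.7, 8.7, 8.7, 8.7, 8.7, 8.7, 8.7, 8.7, 8.7, 8.7, 8.7, 8.7, 8.7, 8.7])

```text
time_s: 2.55
tool_pos: [0.6294, -0.3763, 0.236]
tool_rot: [-180.0, 0.0, -2.6]
force: [-1.3, -1.0, 0.1]
grip_width: 0.0869
grasp_force: 0.0
```

Run:
```python
from h import *
w=eyes.read_camera('wrist'); im=cv2.resize(w['pixels'][:,:,::-1],None,fx=1.25,fy=1.25)
def pl(P,c):
    q=(np.array([proj(w,X) for X in P])*1.25).round().astype(np.int32); cv2.polylines(im,[q],True,c,1)
pl(box(.5425,-.3722,-2.72,.116,.156,.041),(0,0,255))
# finger footprints at z=.015
T=telemetry.get_obs()['tool_pos'];a=np.radians(-2.6)
for sgn in(1,-1):
    pl(box(T[0]-np.sin(a)*sgn*.051,T[1]+np.cos(a)*sgn*.051,-2.6,.022,.015,.015),(0,255,255))
cv2.imwrite('pics/w1.png',im); print(w['origin'])
for r in models.cut_out(w,'stone_tray')[:2]: print(r['p'],r['centre'],ray(w,r['centre'],.02))
```

```text
[ 0.70337937 -0.37954582  0.38459993]
0.66 [330.8, 215.8] [ 0.57993347 -0.3795833   0.02      ]
```

View pics/w1.png

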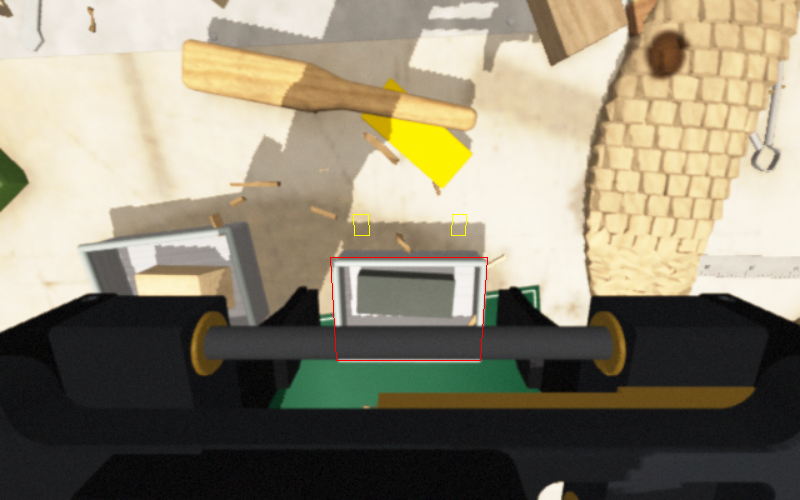

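The predicted outline sits on the rim, at (332–488,258–360). The finger spots at (361,225) and (459,225) lie on free bench between the rim and the yellow block (440,185). Descending.

Call:
drive_tool(angular=[[0, 0, 0], [0, 0, 0], [0, 0, 0], [0, 0, 0], [0, 0, 0], [0, 0, 0], [0, 0, 0], [0, 0, 0], [0, 0, 0]], delta_pos=[[0, 0, 3], [0, 0, 4], [0, 0, 4], [0, 0, 4], [0, 0, 3], [0, 0, 1.5], [0, 0, 0.9], [0, 0, 0], [0, 0, 0]], gripper=[8.7, 8.7, 8.7, 8.7, 8.7, 8.7, 8.7, 8.7, 8.7])

```text
time_s: 3.55
tool_pos: [0.6297, -0.3782, 0.0346]
tool_rot: [179.9, -0.2, -2.8]
force: [0.1, 0.4, 1.4]
grip_width: 0.0871
grasp_force: 0.0
```

Call:
drive_tool(angular=[[0, 0, 0], [0, 0, 0], [0, 0, 0], [0, 0, 0], [0, 0, 0], [0, 0, 0], [0, 0, 0]], delta_pos=[[-0.4, 0, 0], [-0.4, 0, 0], [-0.4, 0, 0], [-0.4, 0, 0], [-0.4, 0, 0], [-0.4, 0, 0], [-0.4, 0, 0]], gripper=[8.7, 8.7, 8.7, 8.7, 8.7, 8.7, 8.7])

```text
time_s: 4.25
tool_pos: [0.6016, -0.3757, 0.033]
tool_rot: [180.0, -0.1, -2.7]
force: [3.9, -0.3, -0.9]
grip_width: 0.0871
grasp_force: 1.8
```

Run:
```python
from h import *
t=eyes.read_camera('wrist'); print(telemetry.get_obs()['tool_pos'],telemetry.get_obs()['force'])
save(t,'w2.png')
```

```text
[ 0.60067106 -0.37587287  0.03291747] [3.77489942 1.45948136 0.93644735]
```

View pics/w2.png

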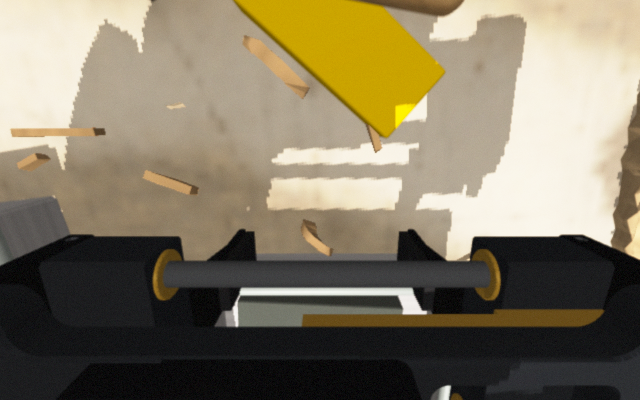

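Contact at both fingers: about 4 N, the plain sliding load. Now I'll pull while turning into the mat's yaw.

Call:
drive_tool(angular=[[0, 0, -0.01], [0, 0, -0.01], [0, 0, -0.01], [0, 0, -0.01], [0, 0, -0.01], [0, 0, -0.01], [0, 0, -0.01], [0, 0, -0.01], [0, 0, -0.01], [0, 0, -0.01], [0, 0, -0.01], [0, 0, -0.01], [0, 0, -0.01], [0, 0, -0.01], [0, 0, -0.01], [0, 0, 0]], delta_pos=[[-0.5, 0, 0], [-0.5, 0, 0], [-0.5, 0, 0], [-0.5, 0, 0], [-0.5, 0, 0], [-0.5, 0, 0], [-0.5, 0, 0], [-0.5, 0, 0], [-0.5, 0, 0], [-0.5, 0, 0], [-0.5, 0, 0], [-0.5, 0, 0], [-0.5, 0, 0], [-0.5, 0, 0], [-0.3, 0, 0], [0, 0, 0]], gripper=[8.7, 8.7, 8.7, 8.7, 8.7, 8.7, 8.7, 8.7, 8.7, 8.7, 8.7, 8.7, 8.7, 8.7, 8.7, 8.7])

```text
time_s: 5.9
tool_pos: [0.5271, -0.3775, 0.0326]
tool_rot: [-180.0, 0.1, 5.8]
force: [2.7, 1.0, 2.1]
grip_width: 0.0871
grasp_force: 1.5
```

Run:
```python
from h import *
t=eyes.read_camera('top'); save(t,'t2.png')
s=telemetry.get_obs();print(s['tool_pos'],s['tool_rot'],s['force'])
```

```text
[ 0.52707165 -0.37754461  0.03246873] [-1.79989791e+02  7.30599492e-02  5.83242940e+00] [2.83938423 1.00651259 1.22269961]
```

View pics/t2.png

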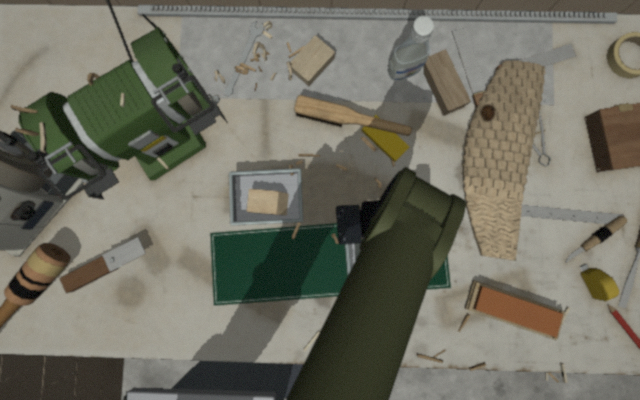

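The arm hides the tray. I'll back off, rise and move aside to check.

Call:
drive_tool(angular=[[0, 0, 0], [0, 0, 0], [0, 0, 0], [0, 0, 0], [0, 0, 0], [0, 0, 0], [0, 0, 0], [0, 0, 0], [0, 0, 0], [0, 0, 0], [0, 0, 0], [0, 0, 0], [0, 0, 0], [0, 0, 0], [0, 0, 0], [0, 0, 0], [0, 0, 0], [0, 0, 0], [0, 0, 0]], delta_pos=[[0.5, 0, 0], [1, 0, 0], [1, 0, 0], [0, 0, 0], [0, 0, -2], [0, 0, -4], [0, 0, -4], [0, 0, -4], [0, 0, -4], [0, 0, -2], [-2, 3, 0], [-2, 3, 0], [-2, 3, 0], [-2, 3, 0], [-2, 3, 0], [-2, 3, 0], [-2, 3, 0], [-2, 3, 0], [0, 0, 0]], gripper=[8.7, 8.7, 8.7, 8.7, 8.7, 8.7, 8.7, 8.7, 8.7, 8.7, 8.7, 8.7, 8.7, 8.7, 8.7, 8.7, 8.7, 8.7, 8.7])

```text
time_s: 7.85
tool_pos: [0.4112, -0.6357, 0.231]
tool_rot: [179.9, 0.3, 5.3]
force: [-0.6, -0.1, -0.4]
grip_width: 0.0872
grasp_force: 0.0
```

Run:
```python
from h import *
t=eyes.read_camera('top'); o=measure(t,'c2.png',(200,130,266,190),3)
m=o['mat'];s=o['stone_tray'];a=np.radians(m[2]);d=np.array(s[:2])-m[:2]
print('tray in mat',np.cos(a)*d[0]+np.sin(a)*d[1],-np.sin(a)*d[0]+np.cos(a)*d[1],s[2]-m[2], telemetry.get_obs()['tool_pos'])
```

```text
stone_tray [ 0.4588 -0.3826  5.3935] 0.979
mat [ 0.4442 -0.2696  5.9456] 0.979
stone [ 0.4677 -0.3769  3.3227] 0.961
offcut_tray [ 0.5772 -0.1295  4.2562] 0.973
tray in mat 0.0027573131654854647 -0.11389400817870518 -0.5521268869897558 [ 0.41964505 -0.62831251  0.23255914]
```

View pics/c2.png

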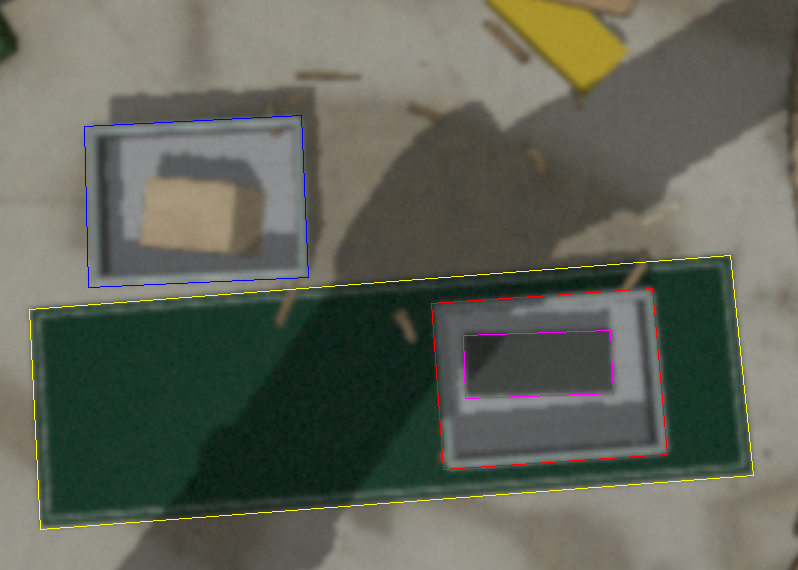

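The stone tray (432–667,288–468) now stands wholly on the mat. It is 3 mm off centre in depth and 0.6° off square. The stone (465–612,331–398) is still inside, the offcut tray hasn't moved, and the arm is clear. Let the arm settle, then hand in.

Call:
drive_tool(angular=[[0, 0, 0], [0, 0, 0], [0, 0, 0]], delta_pos=[[0, 0, 0], [0, 0, 0], [0, 0, 0]], gripper=[8.7, 8.7, 8.7])

```text
time_s: 8.4
tool_pos: [0.4185, -0.6294, 0.2329]
tool_rot: [180.0, -0.0, 5.9]
force: [-0.1, 0.3, 0.6]
grip_width: 0.087
grasp_force: 0.0
```

```bash
python3 -c "
from cell import env; print(env.sign_off())"
```

```text
the job is handed in; nothing more can be done
None
```

The tray with the dark grey whetstone was dragged fully onto the green mat, about 0.6° off square with the stone still in it; the offcut tray was left in place, the arm is clear, and the job was handed in at about 8.4 s.

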